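# Switch the dry-block heater off and lift its tube block out, held level

### The arm

A 6-joint arm with a two-finger parallel gripper is mounted at the origin on a cart in front of the work surface, level with it; the furniture and walls round the work are solid. World frame = base frame: x ahead of the robot, y to its left, z up, the work surface at z = 0. Lengths are in m, angles in rad, forces in N, time in s.
With the tool pointing down it reaches from about 0.225 to 0.725 m from the base axis. Payload 3.1 kg.
Tool frame: the origin (TCP) lies at the very end of the fingers, on their centre line; the grasp point (between the pads) lies behind it (robot.grip_point_offset is the z of the grasp point in the tool frame, in m); z points along the fingers, y is the direction in which the jaws open and shut (so a half turn about z gives the same grasp; the last joint's range is limited). The gripper opens to 85 mm and grips with 20 to 120 N. Pads are 22 mm wide; open, the fingers measure 114 mm over their backs; the gripper's body (76 mm by 85 mm) begins 54 mm behind the grasp point. The pads swing forward as they close: fully open they stand 13 mm farther back than shut.
Start: joints at [1.082, 0.048, 0.099, 1.622, 0, 1.443], TCP at [0.185, 0.491, 0.231] pointing down, gripper open.
Joint ranges: [-2.91, 2.91], [-0.99, 1.94], [-1.21, 1.42], [-2.12, 2.29], [-1.49, 1.47], [-3.14, 3.14]. Speed limits (rad/s): [2.79, 2.79, 3.14, 3.14, 3.14, 3.14].

### API

Orientations are given as [roll, pitch, yaw] about the fixed x, y, z axes, in that order (R = Rz(yaw) Ry(pitch) Rx(roll)).
In Python, from bench import robot gives the robot as it stands. The module is installed in compiled form; this text tells all that it offers.
- The arm moves only by the tool jog_arm, never from a script. Its argument "steps" is text: rows parted by semicolons, each of 7 numbers parted by spaces: the finger opening in cm, from 0 to 8.54, then the shift along the world's x, y, z in cm, then the turn, a rotation vector about the world's x, y, z in degrees. A call has 1 to 8 rows; each row shifts and turns the commanded pose from where the row before left it; what a row does not reach is not made up. A row lasts 1/10 s, in which the tool goes at most 50 mm and 8.59 degrees, less where a joint would pass 70% of its speed; a pose out of reach is approached as far as the arm can. A call with a gripper value outside its range is refused whole. The fingers move at their own pace and stop on an object; "force" is the grip in N (left out, the last holds). Time passes only in rows, so rows that do not move let the fingers close. It gives the time, the measured TCP pose, the force and the opening at its end, in the units of the state.
- robot.observe(): the state, without advancing time (a new reading comes with each control period).
- robot.capture(name): name is "scene" or "top" or "wrist"; returns a dict with "image" (480x640x3 uint8, red, green, blue), "depth" (480x640 float32, m along the optical axis (not along the pixel's ray), 0 where there is no reading), "mtx" (3x3 intrinsics, pixels), "T" (4x4, takes a point from camera to world coordinates). Camera axes: x right, y down, z forward; pixel columns grow to the right and rows downward; lengths in m; the calibration is good to about 2 mm. A picture is of the moment at which its call begins.
- robot.hand_in(): hands the job in, once; it reports no verdict.
The state is a dict: "time_s": time; "q": joint angles; "joint_velocities": joint speeds; "joint_torque": joint torques, N m; "tcp_pos": TCP position; "tool_rot": TCP orientation; "ft_force": force on the tool from outside, world axes, zero at the start; "moment": the same for the moment, N m; "gripper_width": finger opening in m.
Only numpy, scipy, OpenCV 4.12 (cv2) and the standard library are available. Lean on these libraries where they do the work, as an engineer would, in place of code of your own. Each camera call takes 0.05 s, during which the arm holds its last target.

### The job

A tube may have leaked in the dry-block heater, so I need to look into the well. First turn the heater's dial fully anticlockwise to its end stop, which is off; then take the block with the microtubes by its T-handle, lift it straight up out of its well to about 10 cm above where it sits, and finish still holding it there above the heater, steady and level, with all its tubes in place. Leave the other block seated in its well and do not disturb the things on the bench.

Things in the scene. Friction and masses are not known exactly. Their poses are not given: they have to be found in the camera images.
- heater: White dry-block heater, 240 (x, depth) x 212 (y) mm, fixed. Origin: centre of its underside on the bench; x to its rear, z up. Front control deck, 52 mm high, with the dial at x -78, y 0 mm; behind it two equal wells, centres at x 45, y +47 and -47 mm, openings 98.5 x 79.5 mm, rim 75 mm high, floor 43 mm high. Either block may sit in either well, with about 2 mm of play all round.
- heater_rim (a point): Point midway between the two wells at the height of their rim, 75 mm above the bench; axes as the heater's.
- dial (a joint): Angle of the heater's dial, rad: 0 = off, the end stop fully anticlockwise seen from above; grows clockwise up to 4.6. Starts between 0.7 and 2.0. It turns about the vertical with light friction (0.03 N m), has no spring and stays where it is left.
- dial_grip (a point): Point on the dial's axis at mid-height of its grip bar, 69 mm above the bench. Black round skirt 46 mm across, 6 mm high, with an upright bar on it 40 mm long, 11 mm thick, 20 mm high; bar top 10 mm above, skirt top 10 mm below this point. The frame turns with the dial: x along the bar to its white-lined pointer end, y across, z up. At off the pointer is 2.3 rad anticlockwise of the heater's x axis.
- tube_block: Loose aluminium block 94 (x) x 75 (y) x 42 (z) mm, 0.4 to 0.65 kg, with eight round holes in its top, four holding microtubes, and a T-handle standing in the middle of its top. Origin: centre of its underside; axes parallel to the heater's. It sits 32 mm deep in one of the wells.
- block_grip (a point): Centre of the T-handle's black bar on the tube block: 64 mm long along y, 15 mm thick along x, 20 mm high along z, on a thin steel rod, above the block's centre of mass. 102 mm above the block's underside, 60 mm above its top; the bar's underside is 50 mm above the block's top. Axes as the block's.
- wide_block: The other loose aluminium block, 94 x 75 x 42 mm, with six wide empty holes and neither tubes nor handle, in the other well. Origin: centre of its underside.
- tube_1: Clear 1.5 ml microtube with closed lid, 39 mm long, hanging upright by its collar in a hole of the tube block; its lid stands 5 mm above the block's top. Origin: centre of its pointed underside, 8 mm above the block's underside when in place.
- tube_2: Clear 1.5 ml microtube with closed lid, 39 mm long, hanging upright by its collar in a hole of the tube block; its lid stands 5 mm above the block's top. Origin: centre of its pointed underside, 8 mm above the block's underside when in place.
- tube_3: Clear 1.5 ml microtube with closed lid, 39 mm long, hanging upright by its collar in a hole of the tube block; its lid stands 5 mm above the block's top. Origin: centre of its pointed underside, 8 mm above the block's underside when in place.
- tube_4: Clear 1.5 ml microtube with closed lid, 39 mm long, hanging upright by its collar in a hole of the tube block; its lid stands 5 mm above the block's top. Origin: centre of its pointed underside, 8 mm above the block's underside when in place.
- dish: Shallow pale petri dish, 60 mm across, 15 mm high, lying on the bench beside the heater: a bystander. Origin: centre of its underside.
- marker_1: Marker pen, 132 mm long, lying on the bench to the right: a bystander. Origin: its underside.
- marker_2: Marker pen, 132 mm long, lying on the bench to the right: a bystander. Origin: its underside.
- tape_roll: Roll of tape, 62 mm across, 19 mm high, lying on the bench to the right: a bystander. Origin: centre of its underside.

How it is judged:
On the way, in this order (a step that is already met when the one before it is completed fails the run):
1. the dial is turned to off while the tube block still sits in its well (value of joint dial below 0.1 rad and z of tube_block in the frame of heater_rim below -0.024 m), for 0.2 s.
2. the tube block is lifted clear of the heater, level (z of tube_block in the frame of heater_rim above 0.04 m and horizontal distance between tube_block and heater_rim below 0.14 m and angle between tube_block's own z axis and vertical below 0.12 rad), for 0.2 s.
At the end, for the whole second after the job is handed in: Dial within 0.10 rad of off. Fingers hold the tube block over the heater: underside 40 to 180 mm above the rim, centre within 140 mm of heater_rim seen from above, tilt under 0.12 rad, still, touching neither heater nor other block; all tubes in their holes, other block seated (all of step 2 and value of joint dial below 0.1 rad and z of tube_block in the frame of heater_rim below 0.18 m and linear speed of tube_block below 0.02 m/s and angular speed of tube_block below 0.15 rad/s and contact force between the fingers and tube_block above 2 N and contact force between tube_block and heater below 0.1 N and contact force between tube_block and wide_block below 0.1 N and z of tube_1 in the frame of tube_block between 0.002 and 0.016 m and z of tube_2 in the frame of tube_block between 0.002 and 0.016 m and z of tube_3 in the frame of tube_block between 0.002 and 0.016 m and z of tube_4 in the frame of tube_block between 0.002 and 0.016 m and z of wide_block in the frame of heater_rim below -0.024 m); the arm keeps its last pose, push and grip.
It fails at once if the tube block is tipped by more than 0.3 rad (angle between tube_block's own z axis and vertical above 0.3 rad).
It fails at once if the other block is raised from its seat by more than 10 mm (z of wide_block in the frame of heater_rim above -0.022 m).
It fails at once if a tube comes out of the tube block (z of any of tube_1, tube_2, tube_3, tube_4 in the frame of tube_block above 0.023 m).
It fails at once if a bystander (petri dish, marker, tape roll) is moved by more than 20 mm (distance of any of dish, marker_1, marker_2, tape_roll from where it was at the start of the episode above 0.02 m).
It also fails if it takes over 58 s, if anything falls off the work surface, if the arm or the gripper's body presses on something with over 40 N, if the wrist force passes 120 N, or if a joint passes its speed limit or range.

## Working session

There is one attempt and no reset: what is moved stays moved. The work goes in short steps, Python scripts to look and compute and a tool call to move; the robot and the scene stay as the last step left them, time stands still between calls to the robot, and variables do not carry over. Pictures are saved under pics/ and viewed, and the job is handed in when it is done.

Besides the shell and the picture viewer there is one more tool, called after "Call:" as name(argument=value, ...) on one line, values as JSON. jog_arm: Moves the arm, as the interface text tells. Its arguments: {"type":"object","properties":{"steps":{"type":"string"},"force":{"type":"number"}},"required":["steps"]}

```bash
mkdir -p pics; python3 - <<'E'
from bench import robot
import cv2,numpy as np
s=robot.observe(); print({k:np.round(v,3) for k,v in s.items()}, robot.grip_point_offset)
for n in ("scene","top"):
    c=robot.capture(n); cv2.imwrite(f"pics/{n}0.png",c["image"][:,:,::-1]); np.savez(f"{n}0.npz",**c)
    print(n,c["mtx"],c["T"])
E
```

```text
{'time_s': np.float64(0.0), 'q': array([ 1.082,  0.049,  0.098,  1.622, -0.   ,  1.443]), 'joint_velocities': array([ 0.001,  0.   ,  0.   , -0.001,  0.   , -0.002]), 'joint_torque': array([ 0.0000e+00, -3.3878e+01,  3.2002e+01,  2.0000e-02, -0.0000e+00,
       -0.0000e+00]), 'tcp_pos': array([0.185, 0.491, 0.23 ]), 'tool_rot': array([-3.139, -0.   ,  2.781]), 'ft_force': array([ 0.165, -0.398,  0.163]), 'moment': array([ 0.015, -0.004,  0.006]), 'gripper_width': np.float64(0.085)} -0.0187
scene [[435.82711377   0.         332.84286309]
 [  0.         435.82711377 241.60741839]
 [  0.           0.           1.        ]] [[ 0.6801004  -0.45978784  0.5710154   0.03561395]
 [-0.73286612 -0.44684459  0.51306643 -0.52367732]
 [ 0.01925344 -0.76741452 -0.64086212  0.69769647]
 [ 0.          0.          0.          1.        ]]
top [[520.9585425    0.         326.03658691]
 [  0.         520.9585425  233.12295679]
 [  0.           0.           1.        ]] [[ 0.02942521 -0.990788    0.13218659  0.38616683]
 [-0.99943634 -0.03130098 -0.01213447 -0.06820188]
 [ 0.01616026 -0.13175502 -0.99115057  1.31673936]
 [ 0.          0.          0.          1.        ]]
```

View pics/top0.png

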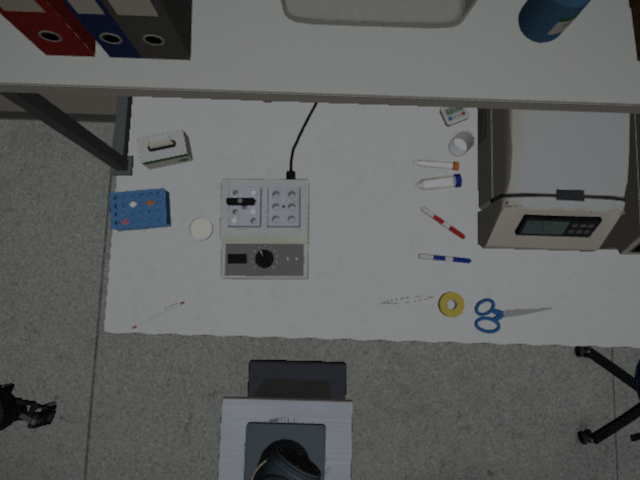

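View pics/scene0.png

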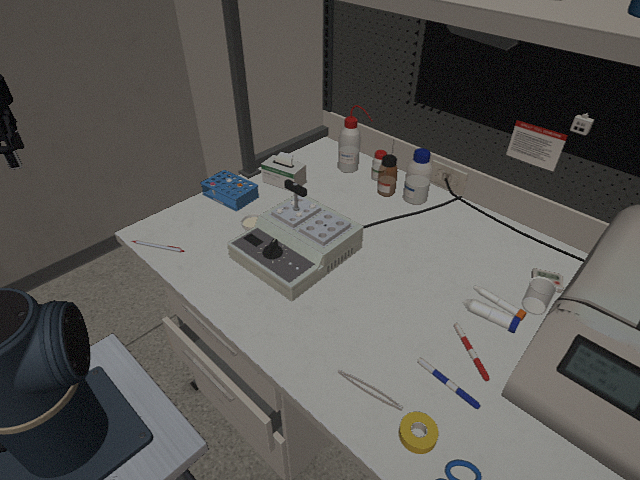

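```bash
cat > h.py <<'E'
import numpy as np
def P(c,u,v,d=None,z=None):
    K,T=c["mtx"],c["T"]; r=np.array([(u-K[0,2])/K[0,0],(v-K[1,2])/K[1,1],1])
    if z is not None:
        w=T[:3,:3]@r; return T[:3,3]+w*(z-T[2,3])/w[2]
    if d is None: d=c["depth"][int(round(v)),int(round(u))]
    return T[:3,:3]@(r*d)+T[:3,3]
E
python3 - <<'E'
import numpy as np,cv2
from h import P
c=np.load("top0.npz")
im=c["image"][165:285,205:325,::-1]
cv2.imwrite("pics/topcrop.png",cv2.resize(im,(600*1,600),interpolation=cv2.INTER_CUBIC))
for n,u,v in [("bar",240,201),("barL",229,201),("barR",251,202),("dial",264,259),("deck",290,272),("rim",264,205),("shelf",250,95),("shelf2",400,95),("dish",201,229)]:
    print(n,np.round(P(c,u,v),4))
D=c["depth"];v,u=np.mgrid[150:300,190:340]
pts=np.array([P(c,a,b) for a,b in zip(u.ravel(),v.ravel())])
z=pts[:,2]
for n,m in [("handle",(z>.12)&(z<.2)),("dialbar",(z>.072)&(z<.09)&(pts[:,0]<.35)),("body",(z>.04)&(z<.1))]:
    q=pts[m]; print(n,m.sum(),q.mean(0),q.min(0),q.max(0))
    import itertools
    print(cv2.minAreaRect(q[:,:2].astype(np.float32)))
E
```

```text
bar [0.6079 0.114  0.1568]
barL [0.6076 0.1392 0.1543]
barR [0.6068 0.0894 0.1549]
dial [0.4843 0.0619 0.0822]
deck [0.4572 0.0009 0.0498]
rim [0.6154 0.0684 0.0758]
shelf [0.6986 0.0454 0.55  ]
shelf2 [ 0.7037 -0.1842  0.5576]
dish [0.5601 0.23   0.0168]
handle 222 [0.60761322 0.11291051 0.15260567] [0.59949146 0.08207986 0.13735494] [0.61678467 0.14406486 0.16006914]
((0.6086454391479492, 0.11328305304050446), (0.015919558703899384, 0.06221481040120125), 2.8018908500671387)<stdin>:12: RuntimeWarning: Mean of empty slice.
  ret = um.true_divide(
Traceback (most recent call last):
ValueError: zero-size array to reduction operation minimum which has no identity
```

View pics/topcrop.png

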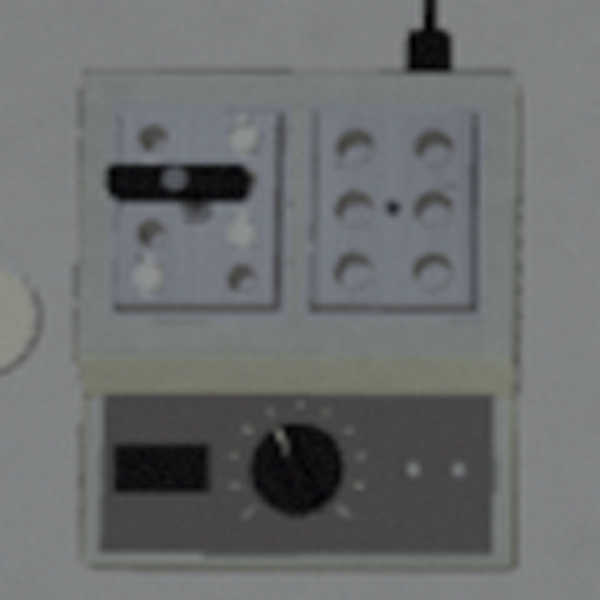

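```bash
python3 - <<'E'
import numpy as np,cv2
from h import P
c=np.load("top0.npz")
def C(x,y,z): return P(c,205+(x+.5)/5-.5,165+(y+.5)/5-.5,z=z)[:2]
a,b=C(85,72,.075),C(517,72,.075); print("rear",a,b,np.hypot(*(a-b)),np.degrees(np.arctan2(-(a-b)[0],(a-b)[1])))
a2,b2=C(103,395,.052),C(490,395,.052); print("panel",a2,b2,np.degrees(np.arctan2(-(a2-b2)[0],(a2-b2)[1])))
a2,b2=C(85,565,.052),C(515,567,.052); print("front",a2,b2,np.hypot(*(a2-b2)),np.degrees(np.arctan2(-(a2-b2)[0],(a2-b2)[1])))
m=(a+b+a2+b2)/4;print("centre",m)
f=(a+b-a2-b2);print("axis deg",np.degrees(np.arctan2(f[1],f[0])),np.hypot(*f)/2)
d=C(297,469,.059);print("dial skirt",d)
print("pointer",C(278,432,.079),C(287,452,.079))
h1,h2=C(108,181,.155),C(250,184,.155);print("handle",h1,h2,(h1+h2)/2)
for yaw in (0,.01,.025): print(m+np.array([[np.cos(yaw),-np.sin(yaw)],[np.sin(yaw),np.cos(yaw)]])@[-.078,0], m+np.array([[np.cos(yaw),-np.sin(yaw)],[np.sin(yaw),np.cos(yaw)]])@[.045,.047])
for z in(.079,):
  im=c["image"][247:272,250:280,::-1]; cv2.imwrite("pics/dial.png",cv2.resize(im,(720,600),interpolation=cv2.INTER_CUBIC)*2)
E
```

```text
rear [0.67640146 0.17423811] [ 0.68339282 -0.03554687] 0.20990143704490774 1.908750790941153
panel [0.52135934 0.16102374] [ 0.5272453  -0.02725559] 1.7905870924428247
front [0.43860922 0.16515495] [ 0.4439089  -0.04230503] 0.20752766137045445 1.4633325022978423
centre [0.5605781  0.06538529]
axis deg 1.9010111334872004 0.238769493454415
dial skirt [0.48760631 0.06438573]
pointer [0.50336198 0.07210226] [0.49394727 0.06739023]
handle [0.6076835  0.14544313] [0.60839332 0.08132084] [0.60803841 0.11338199]
[0.4825781  0.06538529] [0.6055781  0.11238529]
[0.482582   0.06460531] [0.60510586 0.11283293]
[0.48260247 0.0634355 ] [0.60438916 0.11349549]
```

View pics/dial.png

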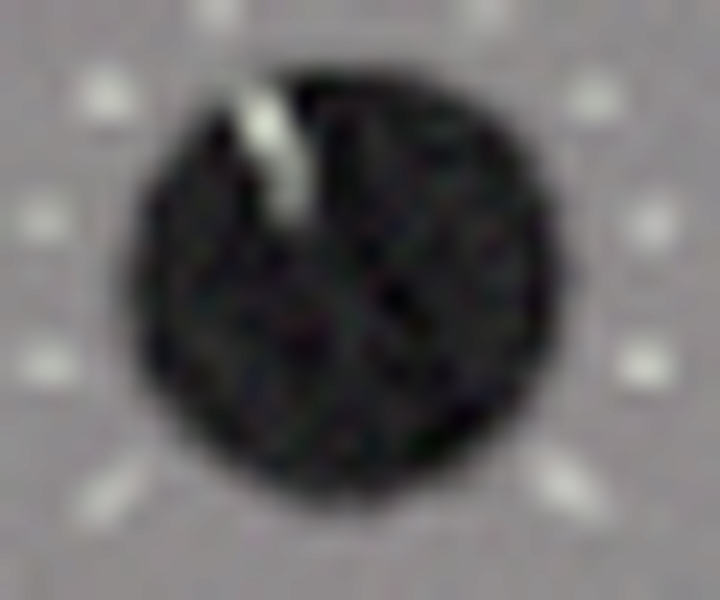

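Call:
jog_arm(steps="4.5 2.7 -3.9 0 0 0 6;4.5 2.7 -3.9 0 0 0 6;4.5 2.7 -3.9 0 0 0 6;4.5 2.7 -3.9 0 0 0 6;4.5 2.7 -3.9 0 0 0 6;4.5 2.7 -3.9 0 0 0 6;4.5 2.7 -3.9 0 0 0 6;4.5 2.7 -3.9 0 0 0 6", force=40)

```text
time_s: 0.9
tcp_pos: [0.4018, 0.1774, 0.2309]
tool_rot: [3.141, -0.0, -2.66]
ft_force: [0.4, -0.3, -0.1]
gripper_width: 0.045
```

Call:
jog_arm(steps="4.5 2.8 -3.8 0 0 0 0;4.5 2.8 -3.8 0 0 0 0;4.5 2.8 -3.8 0 0 0 0;4.5 0 0 0 0 0 0;4.5 0 0 0 0 0 0")

```text
time_s: 1.4
tcp_pos: [0.4851, 0.0644, 0.2304]
tool_rot: [3.14, -0.002, -2.667]
ft_force: [-0.1, -0.1, -0.8]
gripper_width: 0.045
```

```bash
python3 - <<'E'
from bench import robot
import cv2,numpy as np
s=robot.observe(); print({k:np.round(v,4) for k,v in s.items()})
for n in ("wrist","scene","top"):
    c=robot.capture(n); cv2.imwrite(f"pics/{n}1.png",c["image"][:,:,::-1]); np.savez(f"{n}1.npz",**c)
E
```

```text
{'time_s': np.float64(1.4), 'q': array([-5.6000e-03, -4.2300e-02,  6.9000e-03,  1.6223e+00,  5.0000e-04,
       -4.7990e-01]), 'joint_velocities': array([ 0.0448, -0.0272, -0.0096,  0.0096,  0.0031, -0.0004]), 'joint_torque': array([-1.06880e+00, -2.97694e+01,  3.21642e+01, -1.67600e-01,
       -9.19000e-02, -1.55000e-02]), 'tcp_pos': array([0.4851, 0.0644, 0.2304]), 'tool_rot': array([ 3.1400e+00, -1.9000e-03, -2.6673e+00]), 'ft_force': array([-0.0902, -0.1207, -0.7711]), 'moment': array([-0.004 ,  0.0173,  0.0195]), 'gripper_width': np.float64(0.045)}
```

View pics/wrist1.png

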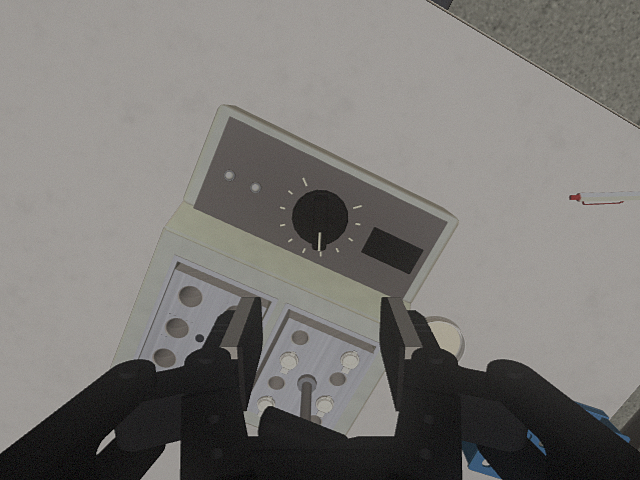

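View pics/scene1.png

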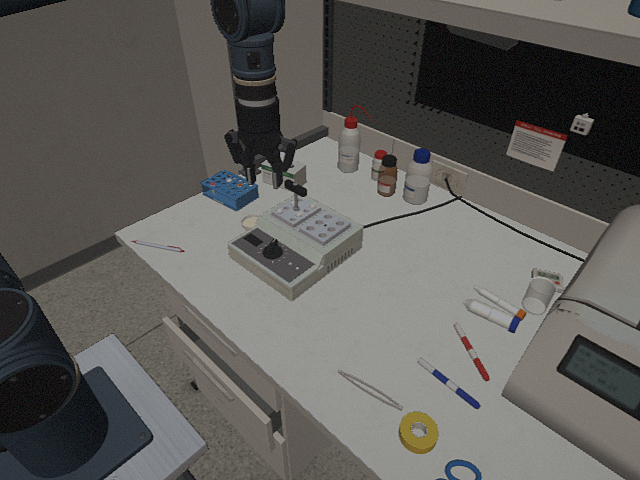

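```bash
python3 - <<'E'
import numpy as np,cv2
c=np.load("wrist1.npz")
im=c["image"][175:265,260:380,::-1]; cv2.imwrite("pics/w1d.png",cv2.convertScaleAbs(cv2.resize(im,(720,540),interpolation=cv2.INTER_CUBIC),alpha=2.2))
E
```

```text
(no output)
```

View pics/w1d.png

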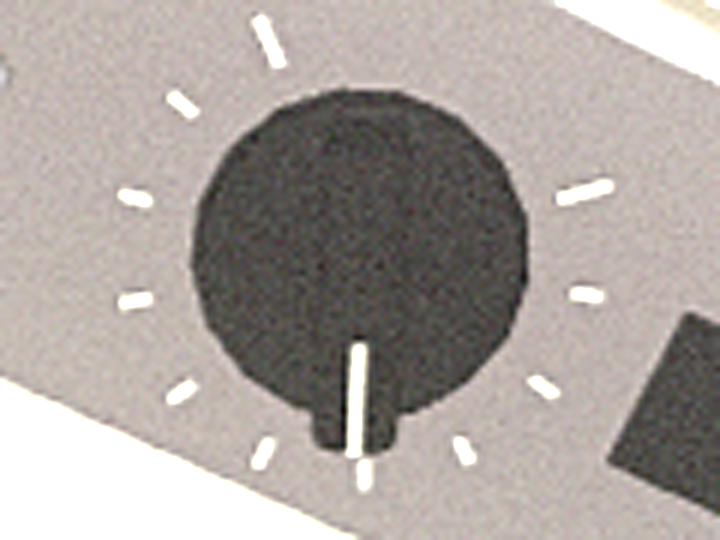

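```bash
python3 - <<'E'
import numpy as np,cv2
from h import P
c=np.load("wrist1.npz")
C=lambda x,y,z:P(c,260+(x+.5)/6-.5,175+(y+.5)/6-.5,z=z)[:2]
print("skirt",C(360,252,.058)); a,b=C(360,345,.079),C(354,455,.079)
d=b-a;print(a,b,"pointer deg",np.degrees(np.arctan2(d[1],d[0])))
ctr=C(360,252,.058);e=b-ctr;print(np.hypot(*e),np.degrees(np.arctan2(e[1],e[0])))
q=[P(c,u,v,z=.052)[:2] for u,v in [(231,117),(449,220),(404,302),(186,203)]]
for i in range(4):
  e=q[(i+1)%4]-q[i];print(q[i],np.degrees(np.arctan2(e[1],e[0])))
t=[C(267,40,.052),C(585,192,.052)];print("off/max tick deg",[np.degrees(np.arctan2(*(p-ctr)[::-1])) for p in t])
E
```

```text
skirt [0.48622915 0.06502933]
[0.49232391 0.0681949 ] [0.50555852 0.07413886] pointer deg 24.18590230813885
0.02136839276671314 25.23353800643074
[ 0.44942242 -0.02907315] 92.24662243200227
[0.44198751 0.16044273] 3.3722720974443323
[0.52157528 0.16513246] -88.57287146361683
[ 0.52655224 -0.03463914] 175.87247165451865
off/max tick deg [np.float64(-128.56840481317326), np.float64(129.9458213109022)]
```

Call:
jog_arm(steps="4.5 0.1 0.1 -4.2 0 0 -2;4.5 0 0 -4.2 0 0 0;4.5 0 0 -4.2 0 0 0;4.5 0 0 -3 0 0 0;4.5 0 0 -1 0 0 0;4.5 0 0 0 0 0 0;1 0 0 0 0 0 0", force=40)

```text
time_s: 2.25
tcp_pos: [0.4874, 0.0668, 0.0672]
tool_rot: [-3.14, 0.003, -2.698]
ft_force: [-0.6, -0.1, 0.7]
gripper_width: 0.0316
```

Call:
jog_arm(steps="0.6 0 0 0 0 0 0;0.6 0 0 0 0 0 0;0.6 0 0 0 0 0 0")

```text
time_s: 2.55
tcp_pos: [0.4888, 0.0657, 0.0682]
tool_rot: [-3.138, 0.005, -2.7]
ft_force: [0.4, -1.0, 5.9]
gripper_width: 0.0094
```

```bash
python3 - <<'E'
from bench import robot
import cv2,numpy as np
s=robot.observe(); print({k:np.round(v,4) for k,v in s.items()})
c=robot.capture("wrist"); cv2.imwrite(f"pics/wrist2.png",c["image"][:,:,::-1])
E
```

```text
{'time_s': np.float64(2.55), 'q': array([-1.8000e-03, -1.2400e-02, -2.8770e-01,  1.2898e+00, -1.1000e-03,
       -4.4350e-01]), 'joint_velocities': array([-0.0019, -0.0015, -0.0018,  0.0001,  0.002 , -0.002 ]), 'joint_torque': array([ 1.03780e+00, -2.77930e+01,  2.80285e+01,  1.73400e-01,
        5.44100e-01, -8.90000e-03]), 'tcp_pos': array([0.4888, 0.0657, 0.0682]), 'tool_rot': array([-3.1382,  0.0047, -2.7   ]), 'ft_force': array([ 0.4078, -1.0284,  5.9026]), 'moment': array([-0.3734, -0.0659,  0.0399]), 'gripper_width': np.float64(0.0094)}
```

View pics/wrist2.png

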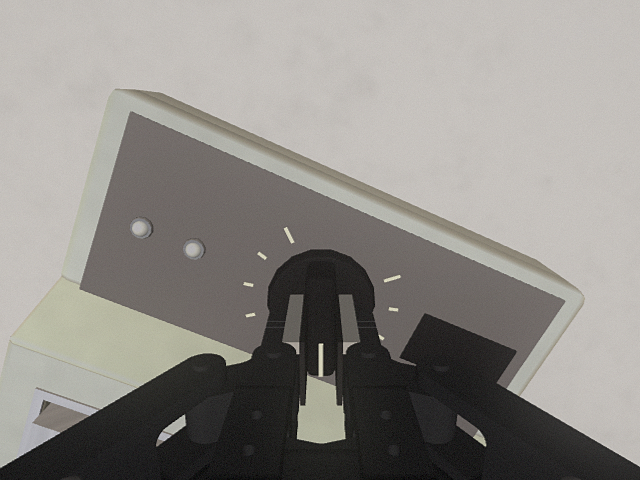

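Call:
jog_arm(steps="0.6 0 0 0.4 0 0 0;0.6 0 0 0 0 0 0;0.6 0 0 0 0 0 0")

```text
time_s: 2.9
tcp_pos: [0.4887, 0.0656, 0.0683]
tool_rot: [-3.139, 0.004, -2.7]
ft_force: [7.9, -2.2, -10.0]
gripper_width: 0.0096
```

Call:
jog_arm(steps="0.6 0 0 -0.25 0 0 0;0.6 0 0 0 0 0 4;0.6 0 0 0 0 0 6;0.6 0 0 0 0 0 6;0.6 0 0 0 0 0 6;0.6 0 0 0 0 0 0")

```text
time_s: 3.5
tcp_pos: [0.4887, 0.0656, 0.0682]
tool_rot: [-3.137, 0.003, -2.316]
ft_force: [4.1, -1.9, 1.7]
gripper_width: 0.0092
```

```bash
python3 - <<'E'
from bench import robot
import cv2,numpy as np
s=robot.observe(); print({k:np.round(v,4) for k,v in s.items()})
c=robot.capture("wrist"); cv2.imwrite(f"pics/wrist3.png",c["image"][:,:,::-1])
E
```

```text
{'time_s': np.float64(3.5), 'q': array([-2.0000e-03, -1.2100e-02, -2.8730e-01,  1.2905e+00, -8.0000e-04,
       -8.2740e-01]), 'joint_velocities': array([-0.0007,  0.0008,  0.0015, -0.002 , -0.0009,  0.0745]), 'joint_torque': array([  1.4128, -29.8398,  28.4205,   2.0025,   0.6589,  -0.3486]), 'tcp_pos': array([0.4887, 0.0656, 0.0682]), 'tool_rot': array([-3.1372e+00,  2.9000e-03, -2.3162e+00]), 'ft_force': array([ 4.1145, -1.9422,  1.715 ]), 'moment': array([-0.4088, -1.0435,  0.0593]), 'gripper_width': np.float64(0.0092)}
```

View pics/wrist3.png

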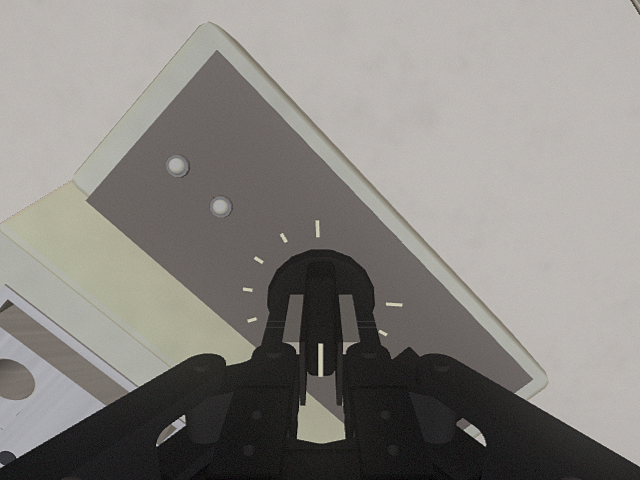

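Call:
jog_arm(steps="0.6 0 0 0 0 0 8;0.6 0 0 0 0 0 8;0.6 0 0 0 0 0 8;0.6 0 0 0 0 0 8;0.6 0 0 0 0 0 8;0.6 0 0 0 0 0 8;0.6 0 0 0 0 0 8;0.6 0 0 0 0 0 0")

```text
time_s: 4.35
tcp_pos: [0.4888, 0.0656, 0.0682]
tool_rot: [-3.137, -0.002, -1.339]
ft_force: [6.2, -1.9, 1.0]
gripper_width: 0.0099
```

Call:
jog_arm(steps="0.6 0 0 0 0 0 8;0.6 0 0 0 0 0 8;0.6 0 0 0 0 0 8;0.6 0 0 0 0 0 4;0.6 0 0 0 0 0 2;0.6 0 0 0 0 0 0;0.6 0 0 0 0 0 0")

```text
time_s: 5.05
tcp_pos: [0.4888, 0.0656, 0.0682]
tool_rot: [-3.138, -0.004, -0.817]
ft_force: [3.6, -2.7, 0.9]
gripper_width: 0.0099
```

```bash
python3 - <<'E'
from bench import robot
import cv2,numpy as np
s=robot.observe(); print({k:np.round(v,4) for k,v in s.items()})
c=robot.capture("wrist"); cv2.imwrite(f"pics/wrist4.png",c["image"][:,:,::-1])
E
```

```text
{'time_s': np.float64(5.05), 'q': array([-2.0000e-03, -1.2100e-02, -2.8730e-01,  1.2904e+00, -1.1000e-03,
       -2.3261e+00]), 'joint_velocities': array([ 0.0008,  0.0003,  0.0008,  0.0002, -0.    ,  0.0005]), 'joint_torque': array([ 1.48310e+00, -2.99197e+01,  2.83829e+01,  2.03920e+00,
        7.14600e-01,  2.57000e-02]), 'tcp_pos': array([0.4888, 0.0656, 0.0682]), 'tool_rot': array([-3.1385, -0.0044, -0.8175]), 'ft_force': array([ 3.6311, -2.7487,  0.864 ]), 'moment': array([-0.5056, -0.9561,  0.0817]), 'gripper_width': np.float64(0.0099)}
```

View pics/wrist4.png

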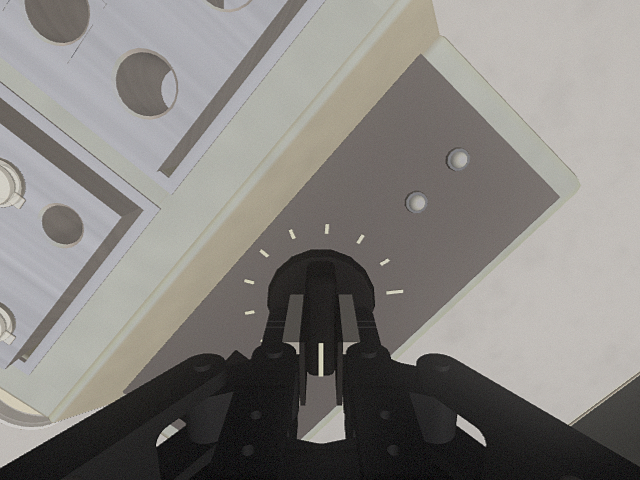

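Call:
jog_arm(steps="0.6 0 0 0 0 0 2;0.6 0 0 0 0 0 0;0.6 0 0 0 0 0 0")

```text
time_s: 5.4
tcp_pos: [0.4888, 0.0656, 0.0682]
tool_rot: [-3.138, -0.004, -0.784]
ft_force: [6.1, -1.7, 1.1]
gripper_width: 0.0098
```

```bash
python3 - <<'E'
from bench import robot
import cv2,numpy as np
s=robot.observe(); print(s["tool_rot"],s["moment"],s["joint_torque"][5],s["q"][5])
E
```

```text
[-3.13843903 -0.00434367 -0.78442674] [-0.47095505 -0.97329103 -0.46410733] -0.47505855560302734 -2.3593352963666776
```

Call:
jog_arm(steps="3 0 0 0 0 0 -1;3 0 0 0 0 0 0;3 0 0 0 0 0 0;3 0 0 2 0 0 0;3 0 0 4 0 0 0;3 0 0 5 0 0 0;3 0 0 4 0 0 0;3 0 0 0 0 0 0")

```text
time_s: 6.2
tcp_pos: [0.4893, 0.0665, 0.2239]
tool_rot: [-3.133, -0.008, -0.797]
ft_force: [0.3, -0.3, 0.2]
gripper_width: 0.0302
```

```bash
python3 - <<'E'
from bench import robot
import cv2,numpy as np
s=robot.observe(); print({k:np.round(v,4) for k,v in s.items()})
for n in ("wrist","top"):
    c=robot.capture(n); cv2.imwrite(f"pics/{n}5.png",c["image"][:,:,::-1]); np.savez(f"{n}5.npz",**c)
E
```

```text
{'time_s': np.float64(6.2), 'q': array([-1.1000e-03, -4.7500e-02, -1.1100e-02,  1.5956e+00,  4.0000e-04,
       -2.3455e+00]), 'joint_velocities': array([ 0.0012,  0.0318, -0.1057, -0.0568, -0.0012, -0.0023]), 'joint_torque': array([-2.80000e-02, -2.95321e+01,  3.14676e+01,  4.65200e-01,
       -8.10000e-03, -3.00000e-03]), 'tcp_pos': array([0.4893, 0.0665, 0.2239]), 'tool_rot': array([-3.133 , -0.0078, -0.7972]), 'ft_force': array([ 0.2869, -0.258 ,  0.1704]), 'moment': array([ 0.0358, -0.0053, -0.0476]), 'gripper_width': np.float64(0.0302)}
```

View pics/wrist5.png

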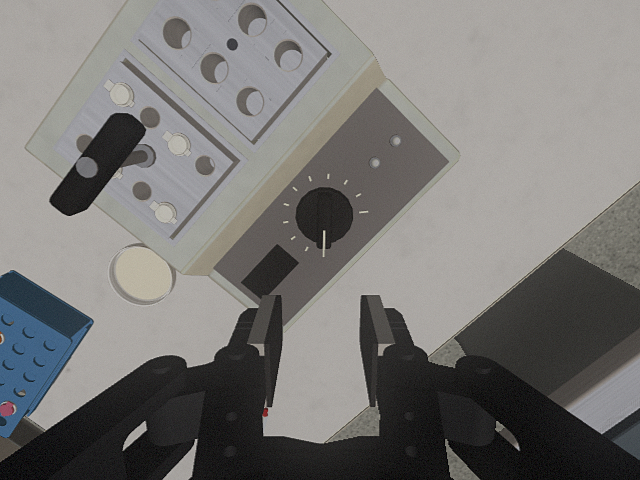

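```bash
python3 - <<'E'
import numpy as np,cv2
from h import P
c=np.load("wrist5.npz"); D=c["depth"]
v,u=np.mgrid[90:240,30:170]
pts=np.array([P(c,a,b) for a,b in zip(u.ravel(),v.ravel()) if D[b,a]>0])
z=pts[:,2]
q=pts[(z>.135)&(z<.17)];print(len(q),np.percentile(q[:,2],[5,50,95]))
t=q[q[:,2]>np.percentile(q[:,2],95)-.006]
print(t.mean(0),cv2.minAreaRect(t[:,:2].astype(np.float32)))
w,V=np.linalg.eigh(np.cov(t[:,:2].T));print(V[:,1],np.degrees(np.arctan(V[0,1]/V[1,1])))
c2=np.load("top5.npz");D=c2["depth"]
v,u=np.mgrid[180:225,215:270]
pts=np.array([P(c2,a,b) for a,b in zip(u.ravel(),v.ravel())]);t=pts[(pts[:,2]>.147)&(pts[:,2]<.17)]
print(t.mean(0),np.percentile(t,[3,97],axis=0))
w,V=np.linalg.eigh(np.cov(t[:,:2].T));print(np.degrees(np.arctan(V[0,1]/V[1,1])))
E
```

```text
4358 [0.14317256 0.15547058 0.15758614]
[0.60793664 0.11355367 0.15566149] ((0.6088373064994812, 0.11551444977521896), (0.015648553147912025, 0.06358600407838821), 1.8634222745895386)
[-0.03246584  0.99947285] -1.8604826385646125
[0.61121956 0.08409929 0.15267185] [[0.60576662 0.0828974  0.14944634]
 [0.61602443 0.08558396 0.1558018 ]]
78.58505363568648
```

Call:
jog_arm(steps="5 2 0.8 0 0 0 -7;5 2 0.8 0 0 0 -7;5 2 0.8 0 0 0 -7;5 2 0.8 0 0 0 -7;5 2 0.8 0 0 0 -7;5 1.9 0.8 0 0 0 -7;5 0 0 0 0 0 0;5 0 0 0 0 0 0")

```text
time_s: 7.1
tcp_pos: [0.6038, 0.1142, 0.2141]
tool_rot: [3.136, -0.0, -1.528]
ft_force: [0.0, -0.3, -0.5]
gripper_width: 0.05
```

```bash
python3 - <<'E'
from bench import robot
import cv2,numpy as np
s=robot.observe(); print({k:np.round(v,4) for k,v in s.items()})
for n in ("wrist","top","scene"):
    c=robot.capture(n); cv2.imwrite(f"pics/{n}6.png",c["image"][:,:,::-1]); np.savez(f"{n}6.npz",**c)
E
```

```text
{'time_s': np.float64(7.1), 'q': array([ 7.7800e-02,  2.9000e-01,  3.3840e-01,  1.6247e+00, -1.0000e-04,
       -1.5358e+00]), 'joint_velocities': array([-0.0076, -0.0338, -0.0031,  0.0063, -0.0012,  0.0021]), 'joint_torque': array([ 1.11500e-01, -4.23172e+01,  3.21422e+01, -9.60000e-02,
        1.63000e-02,  2.87000e-02]), 'tcp_pos': array([0.6038, 0.1142, 0.2141]), 'tool_rot': array([ 3.1361e+00, -3.0000e-04, -1.5280e+00]), 'ft_force': array([ 0.0104, -0.3196, -0.4718]), 'moment': array([-0.0059,  0.0882, -0.0158]), 'gripper_width': np.float64(0.05)}
```

View pics/wrist6.png

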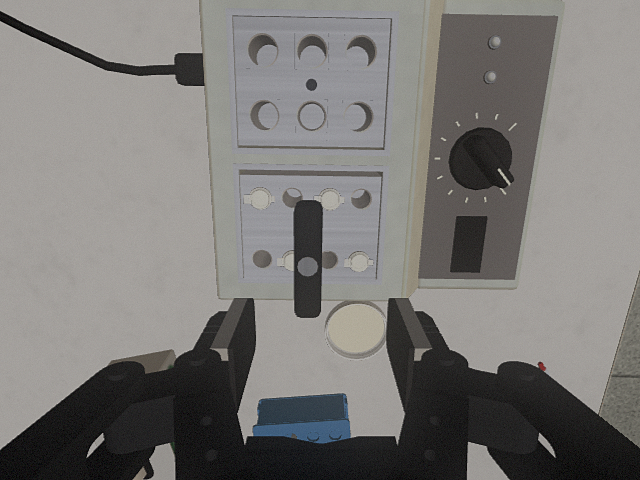

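View pics/scene6.png

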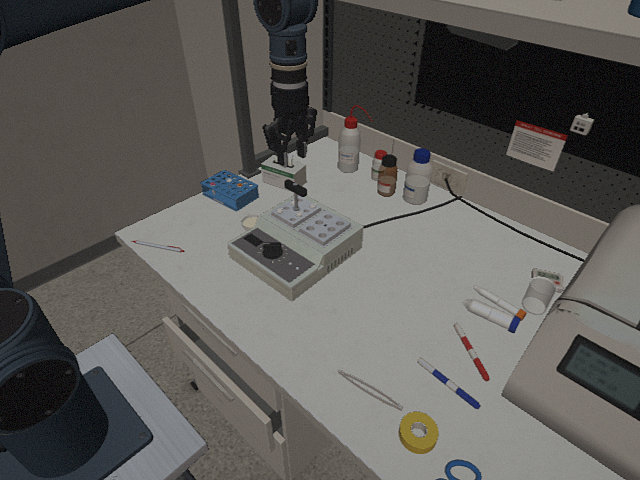

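```bash
python3 - <<'E'
import numpy as np,cv2
from h import P
c=np.load("wrist6.npz")
for a,b in [(296,205),(321,205),(295,312),(321,312)]: print(P(c,a,b,z=.155),P(c,a,b))
E
```

```text
[0.61583032 0.08395489 0.155     ] [0.61611898 0.08529572 0.14879024]
[0.6031975  0.08341668 0.155     ] [0.60296242 0.08660705 0.1400409 ]
[0.61480962 0.14373584 0.155     ] [0.6148286  0.14396939 0.15454231]
[0.60056778 0.14315262 0.155     ] [0.59616936 0.22101368 0.00154627]
```

Call:
jog_arm(steps="5 0.45 0 0 0 0 -0.5;5 0 0 -2 0 0 0;5 0 0 -2.5 0 0 0;5 0 0 -2.5 0 0 0;5 0 0 -1.5 0 0 0;5 0 0 0 0 0 0;5 0 0 0 0 0 0;5 0 0 0 0 0 0", force=60)

```text
time_s: 8.05
tcp_pos: [0.611, 0.1142, 0.1338]
tool_rot: [-3.138, 0.0, -1.539]
ft_force: [-0.6, -0.4, -0.1]
gripper_width: 0.0501
```

```bash
python3 - <<'E'
from bench import robot
import cv2,numpy as np
s=robot.observe(); print({k:np.round(v,4) for k,v in s.items()})
for n in ("wrist",):
    c=robot.capture(n); cv2.imwrite(f"pics/{n}7.png",c["image"][:,:,::-1]); np.savez(f"{n}7.npz",**c)
E
```

```text
{'time_s': np.float64(8.05), 'q': array([ 0.077 ,  0.2958,  0.1861,  1.4578, -0.    , -1.5257]), 'joint_velocities': array([-0.    , -0.0032,  0.0079, -0.0017,  0.0008, -0.0015]), 'joint_torque': array([-1.25000e-02, -4.25996e+01,  3.14718e+01,  1.56000e-02,
       -8.00000e-04, -2.00000e-04]), 'tcp_pos': array([0.611 , 0.1142, 0.1338]), 'tool_rot': array([-3.1384e+00,  1.0000e-04, -1.5389e+00]), 'ft_force': array([-0.6421, -0.4196, -0.1447]), 'moment': array([ 0.0002,  0.026 , -0.0259]), 'gripper_width': np.float64(0.0501)}
```

View pics/wrist7.png

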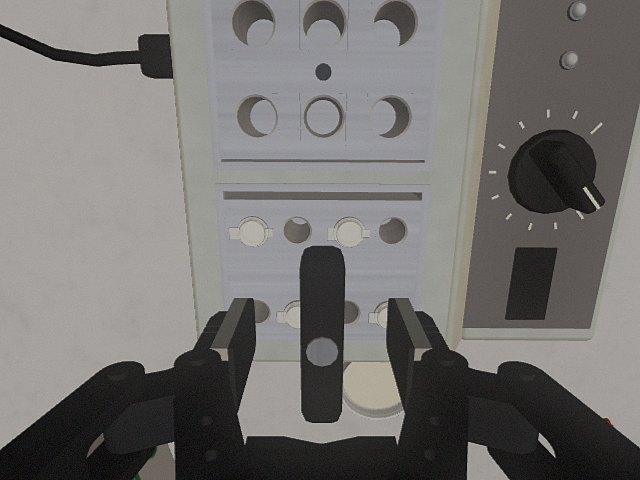

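Call:
jog_arm(steps="5 -0.1 0 -0.7 0 0 0;5 0 0 0 0 0 0;1 0 0 0 0 0 0;1 0 0 0 0 0 0;1 0 0 0 0 0 0;1 0 0 0 0 0 0;1 0 0 0 0 0 0", force=70)

```text
time_s: 8.8
tcp_pos: [0.6094, 0.1142, 0.1249]
tool_rot: [-3.14, -0.0, -1.539]
ft_force: [1.4, -0.4, -0.6]
gripper_width: 0.0139
```

```bash
python3 - <<'E'
from bench import robot
import cv2,numpy as np
s=robot.observe(); print({k:np.round(v,4) for k,v in s.items()})
for n in ("wrist",):
    c=robot.capture(n); cv2.imwrite(f"pics/{n}8.png",c["image"][:,:,::-1]); np.savez(f"{n}8.npz",**c)
E
```

```text
{'time_s': np.float64(8.8), 'q': array([ 7.7100e-02,  2.9580e-01,  1.6840e-01,  1.4423e+00, -1.0000e-04,
       -1.5255e+00]), 'joint_velocities': array([-0.0004,  0.001 ,  0.0002,  0.0002, -0.0001,  0.0024]), 'joint_torque': array([ 1.55000e-01, -4.36071e+01,  3.15659e+01,  8.13400e-01,
        1.17000e-02, -1.70000e-03]), 'tcp_pos': array([0.6094, 0.1142, 0.1249]), 'tool_rot': array([-3.1405, -0.    , -1.5389]), 'ft_force': array([ 1.4137, -0.3958, -0.5935]), 'moment': array([-1.680e-02, -3.689e-01, -2.000e-04]), 'gripper_width': np.float64(0.0139)}
```

View pics/wrist8.png

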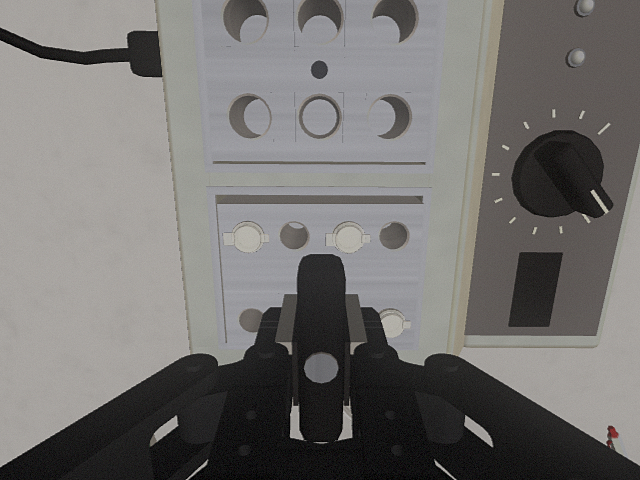

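Call:
jog_arm(steps="1 0 0 0.3 0 0 0;1 0 0 0.3 0 0 0;1 0 0 0.4 0 0 0;1 0 0 0.5 0 0 0;1 0 0 0.5 0 0 0;1 0 0 0 0 0 0;1 0 0 0 0 0 0")

```text
time_s: 9.55
tcp_pos: [0.6088, 0.1142, 0.1452]
tool_rot: [-3.142, 0.0, -1.539]
ft_force: [0.9, 0.5, -4.9]
gripper_width: 0.0138
```

```bash
python3 - <<'E'
from bench import robot
import cv2,numpy as np
s=robot.observe(); print({k:np.round(v,4) for k,v in s.items()})
for n in ("scene","wrist"):
    c=robot.capture(n); im=c["image"][:,:,::-1]
    if n=="scene": im=cv2.resize(im[90:310,200:400],None,fx=2.7,fy=2.7,interpolation=cv2.INTER_CUBIC)
    cv2.imwrite(f"pics/{n}9.png",im)
E
```

```text
{'time_s': np.float64(9.55), 'q': array([ 7.7200e-02,  2.9210e-01,  2.0400e-01,  1.4827e+00,  1.0000e-04,
       -1.5255e+00]), 'joint_velocities': array([-0.0002,  0.0036, -0.0104, -0.0011, -0.0004, -0.0049]), 'joint_torque': array([ 1.00000e-03, -4.64728e+01,  3.48381e+01,  9.00000e-04,
        9.10000e-03, -5.00000e-04]), 'tcp_pos': array([0.6088, 0.1142, 0.1452]), 'tool_rot': array([-3.1415e+00,  1.0000e-04, -1.5388e+00]), 'ft_force': array([ 0.9155,  0.4825, -4.8525]), 'moment': array([ 0.0198,  0.0162, -0.0037]), 'gripper_width': np.float64(0.0138)}
```

View pics/scene9.png

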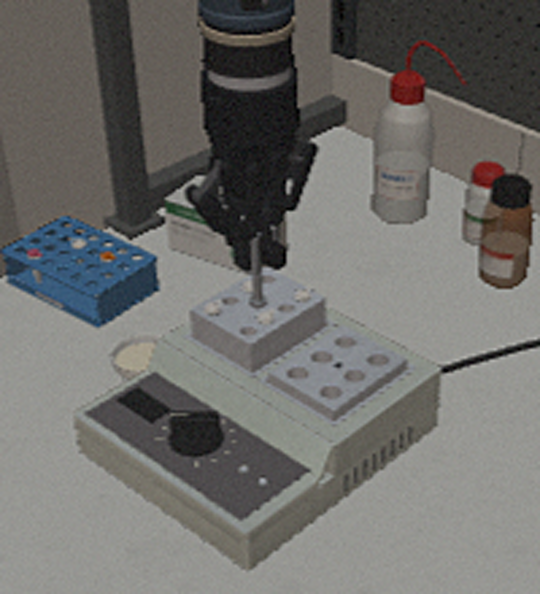

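View pics/wrist9.png

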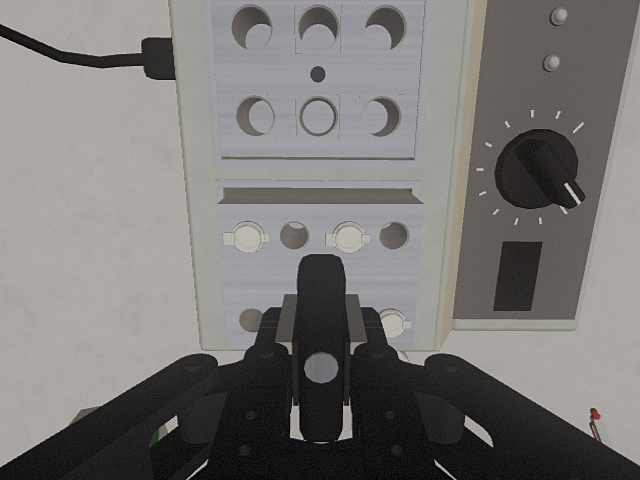

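Lifting cleanly and level, with about 5 N hanging. Continuing up.

Call:
jog_arm(steps="1 0 0 0.8 0 0 0;1 0 0 1 0 0 0;1 0 0 1.2 0 0 0;1 0 0 1.2 0 0 0;1 0 0 1.2 0 0 0;1 0 0 1.2 0 0 0;1 0 0 0.8 0 0 0;1 0 0 0.6 0 0 0")

```text
time_s: 10.45
tcp_pos: [0.6092, 0.1142, 0.2261]
tool_rot: [-3.14, 0.0, -1.539]
ft_force: [0.7, 0.8, -4.9]
gripper_width: 0.0138
```

Call:
jog_arm(steps="1 0 0 0 0 0 0;1 0 0 0 0 0 0;1 0 0 0 0 0 0;1 0 0 0 0 0 0;1 0 0 0 0 0 0;1 0 0 0 0 0 0;1 0 0 0 0 0 0;1 0 0 0 0 0 0")

```text
time_s: 11.25
tcp_pos: [0.6088, 0.1142, 0.2248]
tool_rot: [3.142, -0.0, -1.539]
ft_force: [-0.1, -0.7, -4.5]
gripper_width: 0.014
```

```bash
python3 - <<'E'
from bench import robot
import cv2,numpy as np
s=robot.observe(); print({k:np.round(v,4) for k,v in s.items()})
for n in ("scene","wrist"):
    c=robot.capture(n); im=c["image"][:,:,::-1]
    if n=="scene": im=cv2.resize(im[70:310,190:400],None,fx=2.5,fy=2.5,interpolation=cv2.INTER_CUBIC)
    cv2.imwrite(f"pics/{n}10.png",im)
E
```

```text
{'time_s': np.float64(11.25), 'q': array([ 0.0772,  0.3003,  0.3723,  1.6428, -0.    , -1.5255]), 'joint_velocities': array([-0.0005, -0.0016,  0.0008,  0.0002,  0.0005, -0.0149]), 'joint_torque': array([-1.50000e-03, -4.63050e+01,  3.43765e+01,  8.00000e-04,
        7.80000e-03, -1.00000e-04]), 'tcp_pos': array([0.6088, 0.1142, 0.2248]), 'tool_rot': array([ 3.1416, -0.    , -1.5389]), 'ft_force': array([-0.09  , -0.6874, -4.5109]), 'moment': array([-0.0359, -0.0057, -0.0239]), 'gripper_width': np.float64(0.014)}
```

View pics/scene10.png

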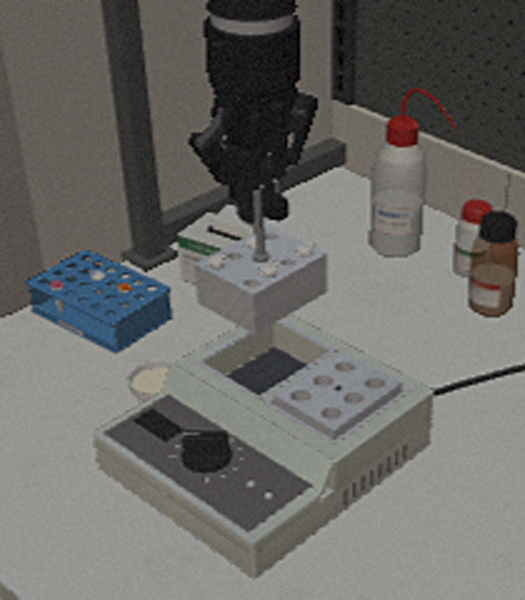

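View pics/wrist10.png

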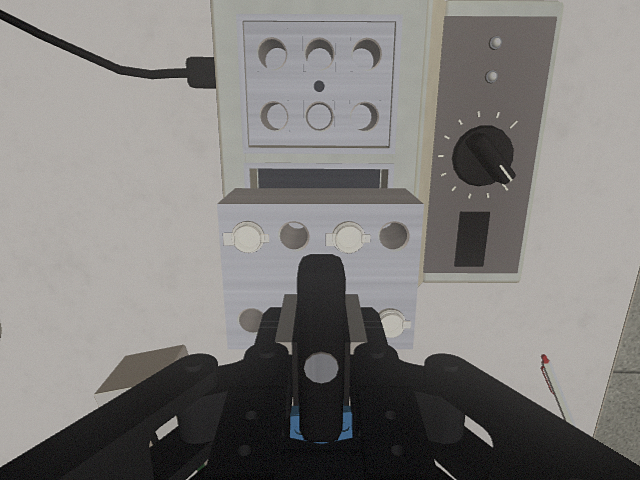

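```bash
python3 - <<'E'
import numpy as np
from h import P
c=np.load("wrist5.npz")
a,b=P(c,323.5,231,z=.079),P(c,324,256,z=.079);d=b-a;print("pointer",np.arctan2(d[1],d[0]),"dial",2.3+.033-np.arctan2(d[1],d[0]))
from bench import robot
robot.hand_in()
E
```

```text
pointer 2.3666518341131324 dial -0.03365183411313266
the job is handed in; nothing more can be done
```

I turned the dial off, lifted the tube block straight up out of its well, and handed the job in at about 11 s with the arm still holding it above the heater.

- **Dial:** I turned it anticlockwise until the torque jumped from about 0.08 to 0.46 N m, which is the end stop. The last camera reading put it at −0.03 rad, which is off within measurement error. The dial looked unchanged in the final picture.
- **Block:** It rose 100 mm, so its underside is about 68 mm above the rim. The tool was vertical and still, with about 4.5 N hanging from the grip. The block looked level and clear of the heater.
- **Tubes:** All four were in view in the picture just after the block left its seat. The final pictures show three clearly, and the gripper partly hides the fourth.
- **Surroundings:** The other block was still seated. I did not move anything near the dish, markers or tape roll. I did not re-measure their positions at the end.

No check failed. While I was gripping the dial, the fingertips pressed its skirt with about 6 N. Correcting the height then pulled up on the dial with about 10 N, so I lowered the arm 2.5 mm before turning. Both forces were well below the limits.

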